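# Draw up the dosing piston with the pull hook

### The job

The dosing cylinder on the packing table has to be opened for cleaning: take the pull hook out of its stand, catch the wire loop of the piston deep in the bore, and draw the piston all the way up until it meets its stop. Feel your way: never push or pull the piston or the cylinder with more than 25 N, and touch them only with the hook. Leave the piston up, hang the hook back upright in the slot of its stand with its collar resting on the top plate, let go, and leave the carton, the tape roll and the jar where they are.

Things in the scene. Friction and masses are not known exactly. Their poses are not given: they have to be found in the camera images.
- hook_grip (a point): Centre of the loose pull hook's handle (0.16 kg in all): an upright black bar 24 (x) by 16 (y) by 60 mm high, z up. Under it a round collar, 38 mm wide, 5 mm thick, underside 35 mm below this point, then a straight steel shaft 6 mm thick on the handle's axis, down to the hook, whose lowest point is 165 mm below this point.
- hook_foot (a point): Same tool, same axes: point on the shaft axis at its lowest point. Here the 6 mm rod bends to the tool's +x as a level foot, then up as a lip: lip axis 16 mm from the shaft axis, lip top 16 mm above this point, throat between shaft and lip 10 mm. At the start the hook hangs upright in the stand by its collar, foot towards the stand's +x within 0.1 rad.
- slot (a point): Fixed hook stand (100 x 100 mm foot, thin legs, 100 x 90 mm top plate 8 mm thick): point on the plate's upper face, 146 mm above the table, where the shaft axis belongs; z up. The slot is 16 mm wide (y) and runs from 11 mm behind (-x) to 27 mm ahead (+x) of this point. With the hook home, foot to +x, hook_grip is 35 mm above this point.
- bore_mouth (a point): Centre of the open top of the fixed upright aluminium dosing cylinder, 135 mm above the table, z up. Bore 70 mm wide, wall 5 mm, foot plate 120 x 120 x 12 mm, short outlet stub low on its +x side. The piston's loop stands in this frame's y-z plane, on the bore's axis: the hook passes under its bar along x, from either side.
- cylinder: The same dosing cylinder; origin under the middle of its foot plate. The piston in it is lowered to a different depth each time: at the start its flat upper face is anywhere from 70 to 110 mm below the bore mouth. This depth is not measured: it must be felt or seen. The upper stop shifts with it, 70 mm above the starting height.
- piston (a joint): Rise of the piston in m: 0 at the start, 0.070 at the upper stop. Drag about 4 N besides its 2 N weight; stays where left. White disc filling the bore, with a 5 mm wire loop upright on its face: 36 mm between leg axes (y), top bar straight over the middle 23 mm, bar underside 25 mm and bar top 30 mm above the face.
- carton_mid (a point): Middle of a loose closed cardboard carton, 100 x 140 x 75 mm; not to be moved
- tape_mid (a point): Middle of a loose roll of brown packing tape lying flat, 90 mm outside diameter, 48 mm high; not to be moved
- jar_mid (a point): Middle of a loose closed glass jar, 68 mm wide, 90 mm high; not to be moved
There are look-alikes about, which are no part of the job. There is more than one size of the part that bears hook_grip; the job needs the largest.

How it is judged:
By the outcome, as a careful person would: the job done as asked, in the order asked, and still so for the second after the job is handed in, with the robot touching nothing.
It also fails if it takes over 72 s, if anything falls off the work surface, if the arm or the gripper's body presses on something with over 40 N, if the wrist force passes 120 N, or if a joint passes its speed limit or range.

### The arm

A 6-joint arm with a two-finger parallel gripper is mounted at the origin on the work surface. World frame = base frame: x ahead of the robot, y to its left, z up, the work surface at z = 0. Lengths are in mm, angles in rad, forces in N, time in s.
With the tool pointing down it reaches from about 300 to 775 mm from the base axis. Payload 14.6 kg.
Tool frame: the origin (TCP) lies at the very end of the fingers, on their centre line; the grasp point (between the pads) lies 19 mm behind it; x points along the fingers, y is the direction in which the jaws open and shut, and the axes are right-handed (so a half turn about x gives the same grasp; the last joint's range is limited). The gripper opens to 94 mm and grips with 3 to 60 N. Pads are 16 mm wide; open, the fingers measure 119 mm over their backs; the gripper's body (75 mm by 177 mm) begins 78 mm behind the grasp point.
Start: joints at [1.181, 0.3, 1.521, -0, 1.321, -0.067], TCP at [174.47, 521.584, 205.446] pointing down, gripper open.
Joint ranges: [-3.03, 3.03], [-0.79, 2.21], [0.23, 2.52], [-1.04, 4.18], [0, 3.07], [-2.55, 2.55]. Speed limits (rad/s): [2.22, 2.22, 2.57, 3.14, 3.14, 3.14].

### API

Orientations are given as [roll, pitch, yaw] about the fixed x, y, z axes, in that order (R = Rz(yaw) Ry(pitch) Rx(roll)).
In Python, from cell import bot, eoat, ik, snapshot, camera_model, sign_off, sensors gives the robot as it stands. Calls block until the motion is done:
- bot.move_to(position, orientation): joint-space move of the TCP to a pose.
- bot.movel(position, frame=None, feed=150, guard=None): straight line of the TCP; frame=None keeps the orientation; feed is the mean speed in mm/s. With guard (N) it stops when the force on the tool has changed by that much, and returns True; else False.
- bot.move_joints(angles): joint-space move.
- eoat.set_gripper(opening, effort=None): opening from 0.0 (shut) to 1.0 (fully open); effort is the grip in N (None keeps the last); returns when the fingers have stopped.
- bot.sleep(seconds).
- ik(position, orientation): joint angles nearest the present ones, or None.
- snapshot(name): name is "side" or "top" or "wrist"; returns the picture (400x640x3 uint8, red, green, blue); there is no depth.
- camera_model(name): a dict with "K" (3x3 intrinsics, pixels), "extrinsics" (4x4, takes a point from camera to world coordinates). Camera axes: x right, y down, z forward; pixel columns grow to the right and rows downward; lengths in mm; the calibration is good to about 2 mm. A picture is of the moment at which its call begins: read the wrist's pose just before it. camera_model takes no time and is no camera call; for the wrist camera it gives the pose at the moment of the call.
A pose or a line that the arm cannot do raises bot.IKError and nothing moves.
- sign_off(): hands the job in, once; it reports no verdict.
Readings, each from a call of its own:
- sensors.read_clock(): time.
- sensors.read_joint_pos(): joint angles.
- sensors.read_dq(): joint speeds.
- sensors.read_tau(): joint torques, N m.
- sensors.read_tcp_pos(): TCP position.
- sensors.read_eef_rot(): TCP orientation.
- sensors.read_contact_force(): force on the tool from outside, world axes, zero at the start.
- sensors.read_torque(): the same for the moment, N m.
- sensors.read_width(): opening from 0.0 (shut) to 1.0 (fully open).
Only numpy, scipy, OpenCV 4.12 (cv2) and the standard library are available. Lean on these libraries where they do the work, as an engineer would, in place of code of your own. Each camera call takes 0.05 s, during which the arm holds its last target.

## Working session

There is one attempt and no reset: what is moved stays moved. The work goes in short steps, each a Python script; the robot and the scene stay as the last script left them, time stands still between calls to the robot, and variables do not carry over. Pictures are saved under pics/ and viewed, and the job is handed in when it is done.

```bash
ls; mkdir -p pics
python3 - <<'E'
from cell import *
import cv2,numpy as np
for n in ["side","top","wrist"]:
    m=camera_model(n); print(n,np.round(m["K"],1).tolist(),np.round(m["extrinsics"],3).tolist())
    cv2.imwrite(f"pics/{n}0.png",snapshot(n)[:,:,::-1])
print(sensors.read_clock(),sensors.read_eef_rot(),sensors.read_contact_force())
E
```

```text
pics
side [[499.9, 0.0, 327.1], [0.0, 499.9, 200.2], [0.0, 0.0, 1.0]] [[-0.999, -0.024, 0.024, 556.375], [-0.033, 0.601, -0.799, 965.766], [0.004, -0.799, -0.601, 809.577], [0.0, 0.0, 0.0, 1.0]]
top [[399.3, 0.0, 315.8], [0.0, 399.3, 199.1], [0.0, 0.0, 1.0]] [[-0.025, -0.995, 0.092, 530.356], [-0.999, 0.027, 0.022, 31.298], [-0.024, -0.091, -0.996, 1093.749], [0.0, 0.0, 0.0, 1.0]]
wrist [[346.8, 0.0, 319.2], [0.0, 346.8, 203.5], [0.0, 0.0, 1.0]] [[0.317, 0.918, 0.239, 104.829], [0.948, -0.306, -0.082, 544.232], [-0.002, 0.253, -0.968, 384.944], [0.0, 0.0, 0.0, 1.0]]
0.15 [-1.6363949   1.56998167 -1.95923948] [ 0.32231994 -0.21372833  1.03533833]
```

View pics/side0.png

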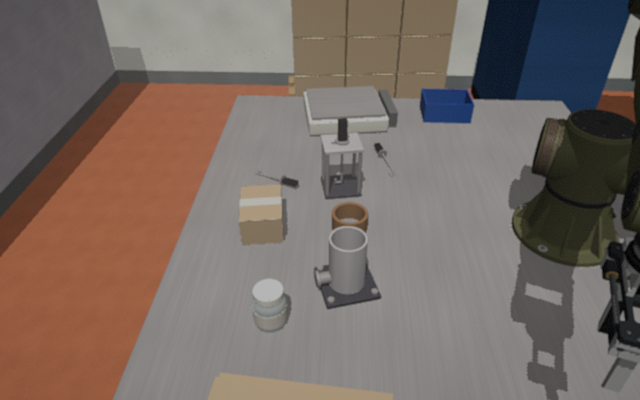

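View pics/top0.png

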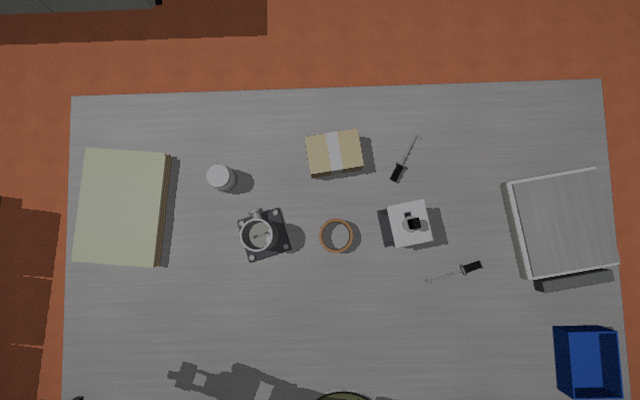

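View pics/wrist0.png

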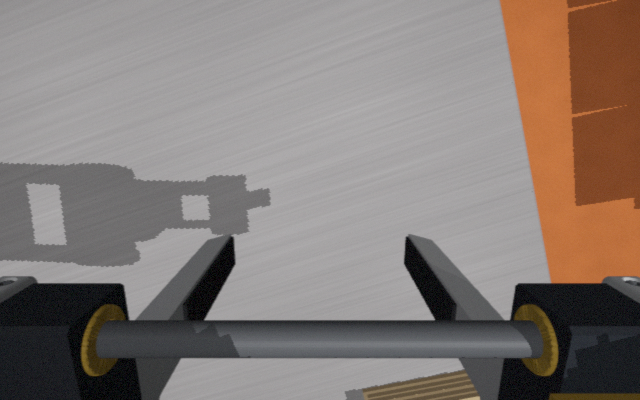

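Run:
```python
import cv2,numpy as np
t=cv2.imread("pics/top0.png"); s=cv2.imread("pics/side0.png")
a=cv2.resize(t[190:280,220:310],None,fx=6,fy=6,interpolation=cv2.INTER_CUBIC)
b=cv2.resize(t[190:260,370:450],None,fx=8,fy=8,interpolation=cv2.INTER_CUBIC)
c=cv2.resize(s[110:210,300:400],None,fx=6,fy=6,interpolation=cv2.INTER_CUBIC)
d=cv2.resize(s[210:310,300:400],None,fx=6,fy=6,interpolation=cv2.INTER_CUBIC)
for n,i in zip("abcd",[a,b,c,d]): cv2.imwrite(f"pics/z_{n}.png",i)
```

```text
(no output)
```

View pics/z_a.png

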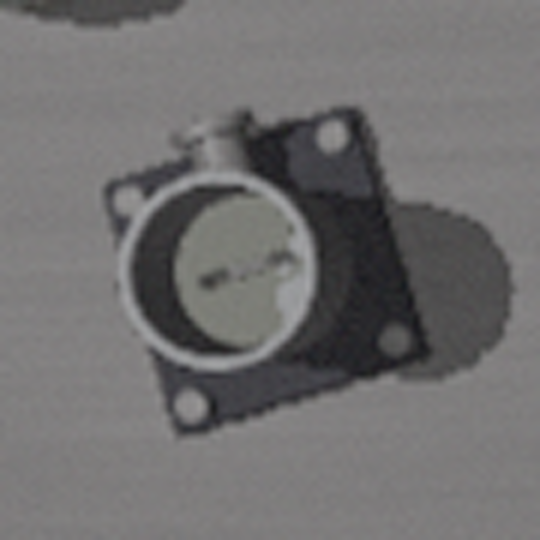

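View pics/z_b.png

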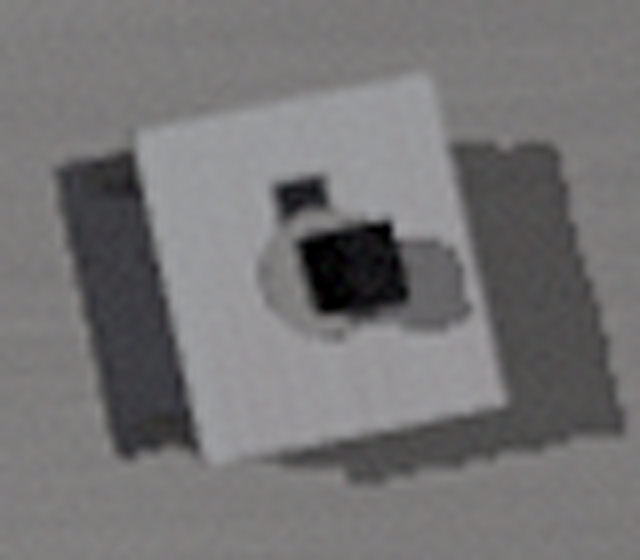

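View pics/z_c.png

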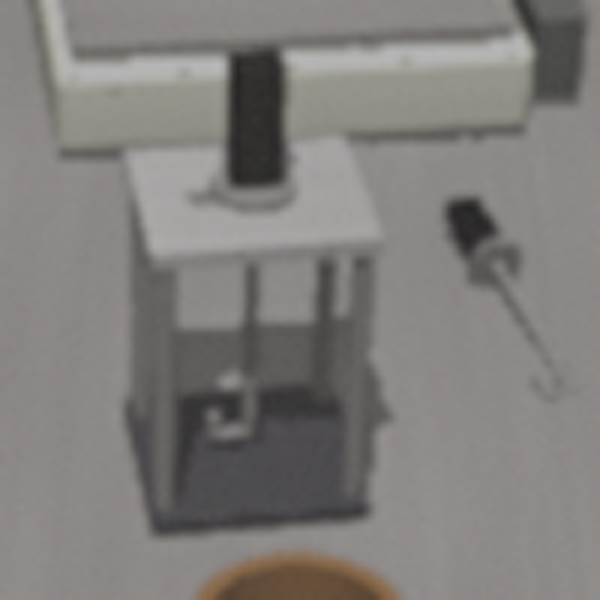

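View pics/z_d.png

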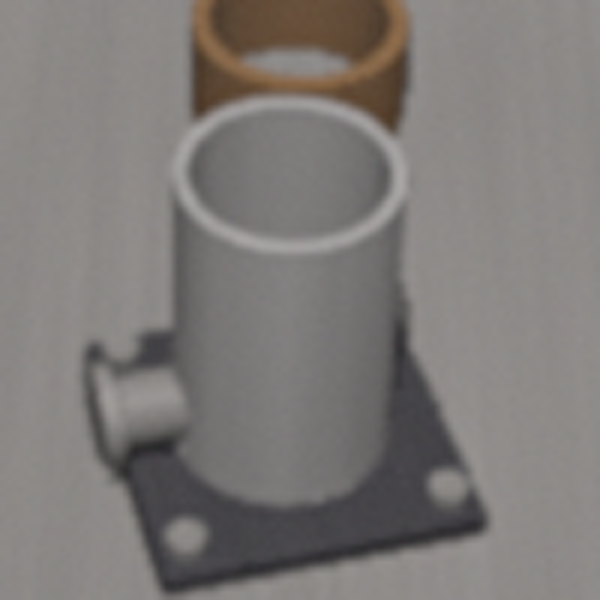

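```bash
cat > h.py <<'E'
import numpy as np,cv2
from cell import *
def ray(m,uv):
    K=np.array(m["K"]);E=np.array(m["extrinsics"])
    d=E[:3,:3]@np.linalg.solve(K,[uv[0],uv[1],1]); return E[:3,3],d
def onz(m,uv,z):
    o,d=ray(m,uv); return o+d*(z-o[2])/d[2]
def proj(m,P):
    K=np.array(m["K"]);E=np.array(m["extrinsics"])
    p=(np.atleast_2d(P)-E[:3,3])@E[:3,:3]; q=p@K.T; return q[:,:2]/q[:,2:]
def R(rpy):
    from scipy.spatial.transform import Rotation as r
    return r.from_euler('xyz',rpy)
def save(n,cam):
    m=camera_model(cam); im=snapshot(cam); cv2.imwrite(f"pics/{n}.png",im[:,:,::-1]); np.savez(f"pics/{n}.npz",K=m["K"],extrinsics=m["extrinsics"]); return m,im
E
python3 - <<'E'
from h import *
m=camera_model("top")
f=lambda l,s,o,z:[onz(m,(np.array(p)/s+o),z) for p in l]
c=f([(138,130),(430,75),(507,403),(210,463)],8,(370,190),146)
print("plate",np.round(c,1).tolist(),np.mean(c,0), [np.linalg.norm(c[i]-c[i-1]) for i in range(4)])
for i in range(4): d=c[(i+1)%4]-c[i]; print(np.arctan2(d[1],d[0]))
print("grip top",f([(300,235),(388,222),(407,300),(318,312)],8,(370,190),211), np.mean(f([(300,235),(388,222),(407,300),(318,312)],8,(370,190),211),0))
print("slot end",f([(275,185),(325,178)],8,(370,190),146))
print("mouth",f([(219,269)],6,(220,190),135))
b=f([(127,200),(334,136),(397,338),(192,407)],6,(220,190),14)
print("bolts",np.round(b,1).tolist(),np.mean(b,0))
for i in range(4): d=b[(i+1)%4]-b[i]; print(np.arctan2(d[1],d[0]))
print("loop",f([(212,281),(290,262)],6,(220,190),60))
ms=camera_model("side")
print("side mouth",onz(ms,np.array((289,174))/6+(300,210),135))
c=[onz(ms,np.array(p)/6+(300,110),146) for p in [(125,152),(347,138),(383,243),(155,258)]]
print(np.round(c,1).tolist(),np.mean(c,0))
E
```

```text
plate [[595.8, -117.0, 146.0], [609.8, -203.7, 146.0], [512.7, -221.3, 146.0], [497.4, -133.9, 146.0]] [ 553.95155044 -168.99381008  146.        ] [np.float64(99.85741920533621), np.float64(87.86306526639773), np.float64(98.65059588174027), np.float64(88.73802160619931)]
-1.4111149859879788
-2.9621189669546197
1.7442291566786834
0.17055539004565456
grip top [array([ 561.23928623, -149.92364659,  211.        ]), array([ 564.17066807, -174.1259808 ,  211.        ]), array([ 542.68146088, -178.26001101,  211.        ]), array([ 540.03093049, -153.85583124,  211.        ])] [ 552.03058642 -164.04136741  211.        ]
slot end [array([ 578.46031801, -156.60428793,  146.        ]), array([ 580.13498541, -171.38945275,  146.        ])]
mouth [array([536.35629426, 196.65939991, 135.        ])]
bolts [[569.3, 258.9, 14.0], [595.7, 164.6, 14.0], [504.2, 137.8, 14.0], [475.8, 230.4, 14.0]] [536.24938705 197.92303467  14.        ]
-1.2972831600982468
-2.856017451080856
1.8686938070435946
0.29599078343690166
loop [array([531.74868815, 212.6853703 ,  60.        ]), array([539.04944779, 178.83667802,  60.        ])]
side mouth [536.20583889 199.61940355 135.        ]
[[609.3, -202.0, 146.0], [510.5, -218.6, 146.0], [496.6, -129.0, 146.0], [592.8, -113.0, 146.0]] [ 552.28903819 -165.6678909   146.        ]
```

```bash
cat >> h.py <<'E'
def ori(yaw,flip=False):
    # hook yaw -> tool orientation, tool x down, tool y along hook y (or -y)
    from scipy.spatial.transform import Rotation as r
    y=np.array([-np.sin(yaw),np.cos(yaw),0]); y=-y if flip else y
    x=np.array([0,0,-1.]); z=np.cross(x,y)
    return r.from_matrix(np.stack([x,y,z],1)).as_euler('xyz')
E
python3 - <<'E' 2>&1 | grep -v Gimbal
from h import *
print(np.round(R(sensors.read_eef_rot()).as_matrix(),2))
for p in [(552,-166,290),(536,198,250),(536,198,160)]:
  for y in (.17,.28):
    for f in (0,1): print(p,y,f,np.round(ik(p,ori(y,f)),3) if ik(p,ori(y,f)) is not None else None)
bot.move_to((552,-166,290),ori(.17,False)) if ik((552,-166,290),ori(.17,False)) is not None else print("none")
print(sensors.read_tcp_pos(),sensors.read_clock(),sensors.read_joint_pos())
save("w1","wrist")
E
```

```text
[[-0.    0.32  0.95]
 [-0.    0.95 -0.32]
 [-1.   -0.   -0.  ]]
(552, -166, 290) 0.17 0 [-0.356  0.313  1.31   0.     1.519 -2.096]
(552, -166, 290) 0.17 1 [-0.356  0.313  1.31   0.     1.519  1.045]
(552, -166, 290) 0.28 0 [-0.356  0.313  1.31   0.     1.519 -2.206]
(552, -166, 290) 0.28 1 [-0.356  0.313  1.31   0.     1.519  0.935]
(536, 198, 250) 0.17 0 [ 0.29   0.319  1.393 -0.     1.43  -1.451]
(536, 198, 250) 0.17 1 [ 0.29   0.319  1.393 -0.     1.43   1.691]
(536, 198, 250) 0.28 0 [ 0.29   0.319  1.393 -0.     1.43  -1.561]
(536, 198, 250) 0.28 1 [ 0.29   0.319  1.393 -0.     1.43   1.581]
(536, 198, 160) 0.17 0 [ 0.29   0.387  1.513 -0.     1.241 -1.451]
(536, 198, 160) 0.17 1 [ 0.29   0.387  1.513 -0.     1.241  1.691]
(536, 198, 160) 0.28 0 [ 0.29   0.387  1.513 -0.     1.241 -1.561]
(536, 198, 160) 0.28 1 [ 0.29   0.387  1.513 -0.     1.241  1.581]
[ 552.14967129 -165.41914049  289.95326164] 2.9333 [-3.54632070e-01  3.12704317e-01  1.31039774e+00  2.06709558e-05
  1.51854505e+00 -2.09616103e+00]
```

View pics/w1.png

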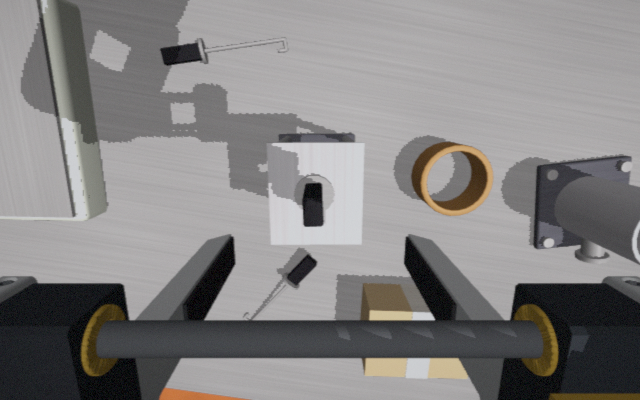

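Run:
```python
import cv2
t=cv2.imread("pics/w1.png")
cv2.imwrite("pics/w1z.png",cv2.resize(t[125:255,255:375],None,fx=4.5,fy=4.5,interpolation=cv2.INTER_CUBIC))
```

```text
(no output)
```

View pics/w1z.png

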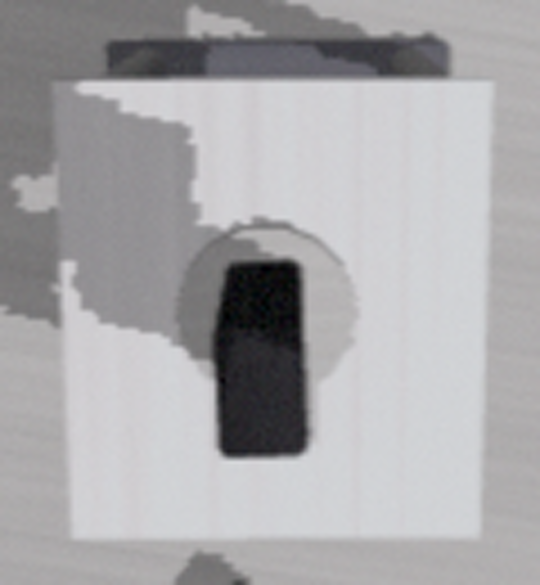

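Run:
```python
from h import *
m=dict(np.load("pics/w1.npz"))
f=lambda l,z:np.array([onz(m,np.array(p)/4.5+(255,125),z) for p in l])
print("cam",m["extrinsics"][:3,3])
h=f([(216,335),(306,340),(308,456),(219,456)],211); print("handle",np.round(h,1).tolist(),h.mean(0))
for a,b in((0,3),(1,2)): d=h[b]-h[a]; print(np.linalg.norm(d),np.arctan2(d[1],d[0]))
p=f([(52,80),(496,80),(480,538),(72,540)],146); print("plate",np.round(p,1).tolist(),p.mean(0))
for a,b in((0,3),(1,2)): d=p[b]-p[a]; print(np.linalg.norm(d),np.arctan2(d[1],d[0]))
for a,b in((0,1),(3,2)): d=p[b]-p[a]; print(np.linalg.norm(d),np.arctan2(-d[0],d[1]))
c=f([(176,315),(357,315),(265,222)],151);print("collar",c, c[:2].mean(0))
# fit collar circle edge pred
```

```text
cam [ 479.79843933 -178.56993647  469.94368706]
handle [[545.3, -180.0, 211.0], [543.6, -164.7, 211.0], [564.1, -160.7, 211.0], [566.7, -176.0, 211.0]] [ 554.90371566 -170.35468297  211.        ]
21.75347373507862 0.18296437864929307
20.87405461019696 0.1901767232374172
plate [[514.2, -222.0, 146.0], [498.8, -132.3, 146.0], [597.5, -115.4, 146.0], [613.4, -204.4, 146.0]] [ 555.97303143 -168.52352696  146.        ]
100.67563316384532 0.1763653838317693
100.19545318514125 0.16884517260879522
91.08868338356068 0.17071381213572492
90.3337504093571 0.17601359600130198
collar [[ 557.63935012 -189.27399325  151.        ]
 [ 551.18456433 -151.83934298  151.        ]
 [ 535.00125344 -174.14425108  151.        ]] [ 554.41195722 -170.55666812  151.        ]
```

```bash
python3 - <<'E' 2>&1 | grep -v Gimbal
from h import *
o=ori(.178)
print(bot.movel((554.2,-170.3,230),o,feed=150))
print(bot.movel((554.2,-170.3,163),o,feed=120,guard=8))
f0=sensors.read_contact_force(); print(sensors.read_tcp_pos(),f0)
eoat.set_gripper(0.0,50)
print(sensors.read_width(),sensors.read_contact_force(),sensors.read_torque(),sensors.read_tcp_pos(),sensors.read_clock())
save("w2","wrist"); save("s2","side")
E
```

```text
False
False
[ 554.63084967 -170.45867721  164.03318819] [0.69340203 0.92334043 0.65064201]
0.1678017805997653 [-0.6548196  -0.15187576  0.19175369] [-0.01248956  0.0552212  -0.04699495] [ 554.19060526 -170.31074601  162.99144071] 5.4167
```

View pics/w2.png

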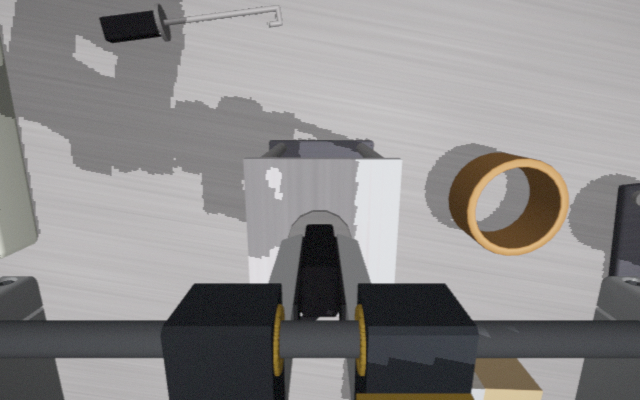

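View pics/s2.png

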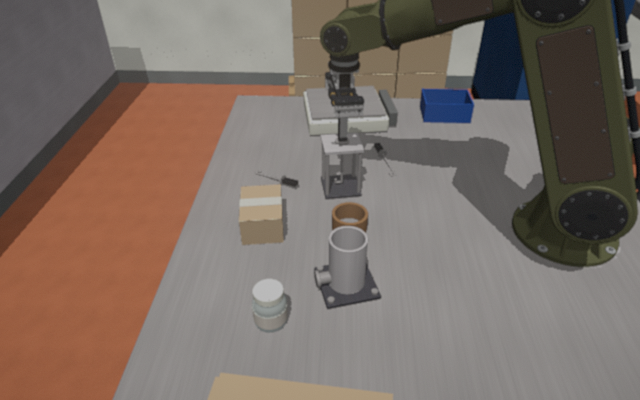

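```bash
python3 - <<'E' 2>&1 | grep -v Gimbal
from h import *
print(bot.movel((554.2,-170.3,205),None,feed=80,guard=12),sensors.read_contact_force())
print(bot.movel((554.2,-170.3,315),None,feed=150,guard=12),sensors.read_contact_force())
print(sensors.read_width())
c=np.array([536.3,198.]);y=.285;u=np.array([np.cos(y),np.sin(y)])
bot.move_to((*(c-25*u),330),ori(y))
bot.sleep(.2)
print(sensors.read_tcp_pos(),sensors.read_contact_force(),sensors.read_clock(),sensors.read_width())
save("w3","wrist");save("t3","top")
m=dict(camera_model("top"))
for z in (52,62,72,82,92): print(z,onz(m,np.array((251,271))/6+(220,190),z), onz(m,np.array((175,270))/6+(220,190),z-27))
E
```

```text
False [-0.59033502  0.08807727 -1.63941349]
False [-0.40044435  0.24153518 -1.61031899]
0.172359714482334
[512.64540394 190.23041317 329.91021351] [-0.01394922 -0.29690016 -2.13067998] 8.6417 0.16875638534869966
52 [535.65459412 197.03042912  52.        ] [537.10217806 235.33778173  25.        ]
62 [535.60373196 195.43952811  62.        ] [537.03905619 233.42864021  35.        ]
72 [535.55286981 193.84862709  72.        ] [536.97593431 231.51949869  45.        ]
82 [535.50200765 192.25772608  82.        ] [536.91281243 229.61035717  55.        ]
92 [535.45114549 190.66682507  92.        ] [536.84969056 227.70121565  65.        ]
```

View pics/w3.png

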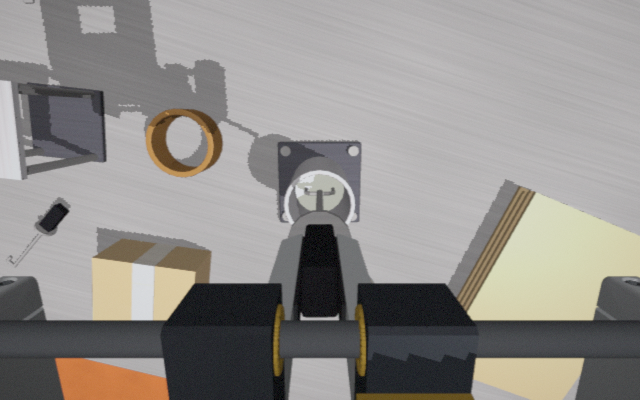

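View pics/t3.png

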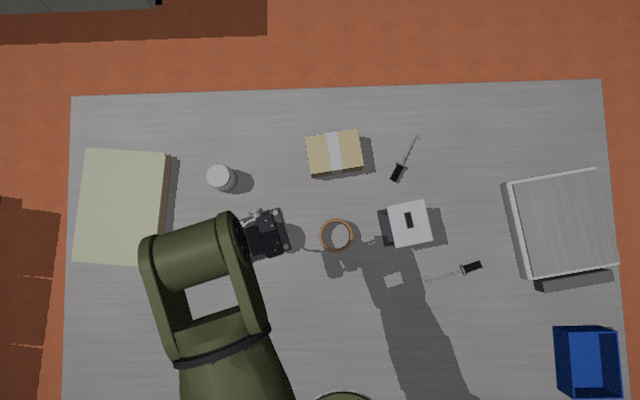

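Run:
```python
import cv2
t=cv2.imread("pics/w3.png")
cv2.imwrite("pics/w3z.png",cv2.resize(t[130:230,265:375],None,fx=6,fy=6,interpolation=cv2.INTER_CUBIC))
t=cv2.imread("pics/t3.png")
cv2.imwrite("pics/t3z.png",cv2.resize(t[190:260,370:450],None,fx=8,fy=8,interpolation=cv2.INTER_CUBIC))
```

```text
(no output)
```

View pics/w3z.png

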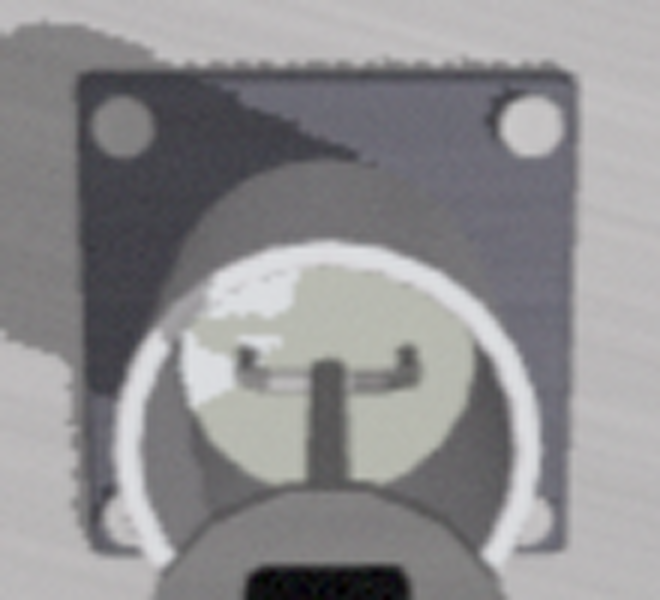

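View pics/t3z.png

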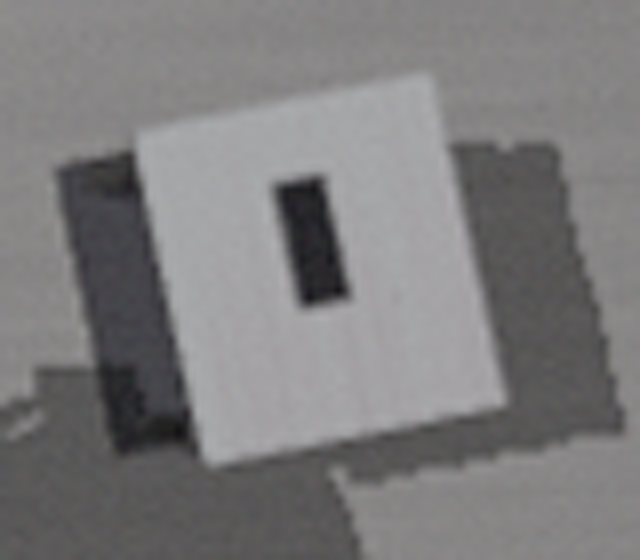

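Run:
```python
from h import *
from scipy.optimize import least_squares
m=dict(np.load("pics/w3.npz")); q=lambda p:np.array(p)/6+(265,130)-(0.4,0.4)
rim=[(113,450),(545,450),(328,240),(190,290),(470,290)]
bolts=[(123,127),(530,127)]
disc=[(475,345),(179,350),(205,425),(250,475),(455,420),(408,475)]
for dz in (0,):
  def res(x,full=False):
    cx,cy,yaw,zf,s=x; c=np.array([cx,cy]);u=np.array([np.cos(yaw),np.sin(yaw)]);v=np.array([-u[1],u[0]])
    r=[]
    for p in rim: r.append(np.linalg.norm(onz(m,q(p),135)[:2]-c)-40)
    for p in disc: r.append(np.linalg.norm(onz(m,q(p),zf)[:2]-c)-35)
    for p,t in zip(bolts,(-1,1)): r+=list(onz(m,q(p),14)[:2]-c+u*s-v*t*s)
    for p,t in zip([(240,376),(415,376)],(-1,1)): r+=list(onz(m,q(p),zf+27.5)[:2]-c-v*t*20.5)
    return np.array(r)
  f=least_squares(res,[536,198,.28,45,47],loss='soft_l1'); print(np.round(f.x,3)); print(np.round(res(f.x),1))
# slot pixels in top
mt=dict(camera_model("top"))
s=np.array([onz(mt,np.array(p)/8+(370,190),146) for p in [(275,184),(325,177),(351,299),(301,307)]]); print(np.round(s,1).tolist(),s.mean(0))
```

```text
[5.38141e+02 1.96928e+02 2.87000e-01 3.90940e+01 4.81820e+01]
[ 0.1  0.5  0.4  0.1  0.6 -1.  -0.6 -1.   0.5 -0.8  0.8 -0.1 -0.2  0.2
 -0.1 -0.1  1.3  0.8 -1.3]
[[578.8, -156.6, 146.0], [580.4, -171.4, 146.0], [544.3, -177.3, 146.0], [542.3, -162.6, 146.0]] [ 561.45791522 -166.98220104  146.        ]
```

```bash
cat > g.py <<'E'
from h import *
C=np.array([537.6,197.4]);Y=.286;U=np.array([np.cos(Y),np.sin(Y)]);V=np.array([-U[1],U[0]])
def P(d,z,e=0): return (*(C+d*U+e*V),z)
def st(t=''):
    p=sensors.read_tcp_pos(); f=sensors.read_contact_force(); w=p[:2]-C
    print(t,'d %.1f e %.1f z %.2f'%(w@U,w@V,p[2]),'F u %.1f v %.1f z %.1f'%(f[:2]@U,f[:2]@V,f[2]),'wid %.3f t %.2f'%(sensors.read_width(),sensors.read_clock()),flush=True)
E
python3 - <<'E' 2>&1 | grep -v Gimbal
from g import *
print(bot.movel(P(-26,315),ori(Y),feed=100))
st()
print(bot.movel(P(-26,225),None,feed=90,guard=6)); st()
E
```

```text
False
 d -26.2 e -0.1 z 314.56 F u 0.2 v 0.8 z -1.1 wid 0.168 t 9.04
False
 d -25.7 e -0.0 z 225.60 F u 0.1 v 0.6 z -1.4 wid 0.166 t 10.19
```

```bash
python3 - <<'E' 2>&1 | grep -v Gimbal
from g import *
bot.sleep(.1);st()
print(bot.movel(P(-26,167),None,feed=18,guard=4)); st(); bot.sleep(.15); st()
save("w4","wrist");save("s4","side")
E
```

```text
d -25.8 e 0.0 z 225.56 F u -0.9 v 0.1 z -1.7 wid 0.170 t 10.29
True
 d -26.0 e 0.0 z 195.14 F u -0.4 v 0.2 z 5.2 wid 0.167 t 12.03
 d -26.0 e -0.0 z 195.16 F u -0.6 v -0.5 z 5.1 wid 0.168 t 12.18
```

Run:
```python
import cv2
t=cv2.imread("pics/w4.png")
cv2.imwrite("pics/w4z.png",cv2.resize(t[110:290,220:420],None,fx=3.3,fy=3.3,interpolation=cv2.INTER_CUBIC))
```

```text
(no output)
```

View pics/w4z.png

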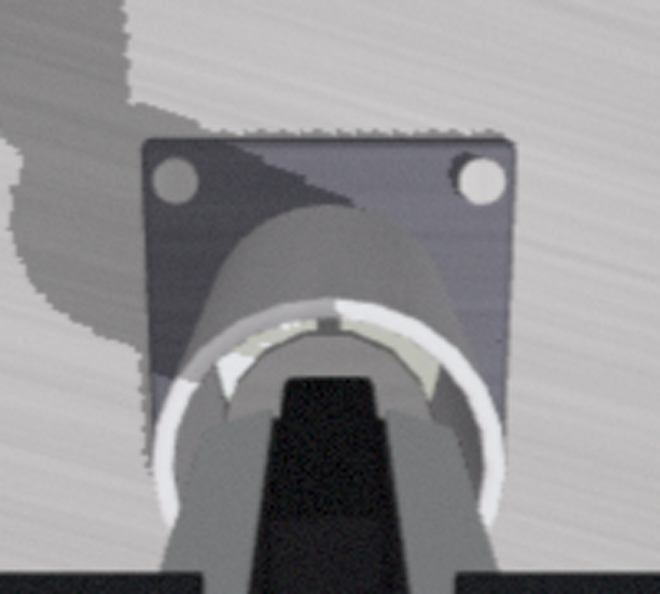

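```bash
python3 - <<'E' 2>&1 | grep -v Gimbal
from g import *
bot.movel(P(-26,198.2),None,feed=20); st()
print(bot.movel(P(-8,198.2),None,feed=30,guard=4)); bot.sleep(.1);st()
E
```

```text
d -26.1 e -0.0 z 198.05 F u 0.3 v -0.3 z -1.0 wid 0.168 t 12.62
False
 d -8.1 e 0.0 z 198.25 F u -0.4 v 1.0 z -1.4 wid 0.168 t 13.47
```

```bash
python3 - <<'E' 2>&1 | grep -v Gimbal
from g import *
print(bot.movel(P(-8,224),None,feed=20,guard=3.5)); st(); bot.sleep(.1);st()
E
```

```text
True
 d -8.2 e 0.0 z 215.10 F u -0.3 v 0.3 z -1.1 wid 0.168 t 14.32
 d -8.4 e -0.0 z 214.41 F u -0.6 v -0.9 z -1.9 wid 0.163 t 14.43
```

```bash
python3 - <<'E' 2>&1 | grep -v Gimbal
from g import *
print(bot.movel(P(-8,240),None,feed=30,guard=13)); st()
print(bot.movel(P(-8,277),None,feed=40,guard=13)); st(); bot.sleep(.1); st()
E
```

```text
False
 d -8.0 e -0.0 z 240.09 F u -1.8 v 0.0 z -4.9 wid 0.167 t 15.43
False
 d -7.8 e 0.0 z 277.22 F u -2.2 v 0.0 z -3.9 wid 0.169 t 16.50
 d -7.8 e -0.0 z 277.21 F u -1.0 v -0.0 z -3.3 wid 0.170 t 16.60
```

```bash
python3 - <<'E' 2>&1 | grep -v Gimbal
from g import *
print(bot.movel(P(-8,292),None,feed=12,guard=10)); st(); bot.sleep(.1); st()
save("s5","side")
E
python3 - <<'E'
import cv2
t=cv2.imread("pics/s5.png")
cv2.imwrite("pics/s5z.png",cv2.resize(t[60:310,270:420],None,fx=2.4,fy=2.4,interpolation=cv2.INTER_CUBIC))
E
```

```text
True
 d -8.3 e 0.0 z 284.58 F u -1.0 v -0.0 z -1.1 wid 0.169 t 17.37
 d -8.5 e 0.0 z 283.96 F u -0.1 v -0.0 z -1.9 wid 0.171 t 17.47
```

View pics/s5z.png

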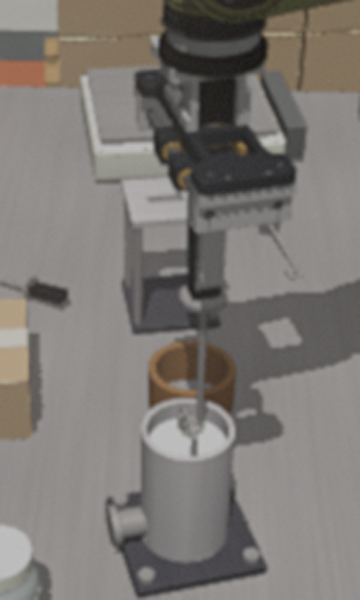

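```bash
python3 - <<'E' 2>&1 | grep -v Gimbal
from g import *
print(bot.movel(P(-8,269),None,feed=30,guard=3.5)); st()
print(bot.movel(P(-25.5,269),None,feed=40,guard=4)); st()
save("w6","wrist")
print(bot.movel(P(-25.5,310),None,feed=50,guard=5)); st()
print(bot.movel(P(-25.5,330),None,feed=100,guard=8)); st()
save("w7","wrist"); save("s7","side")
E
python3 - <<'E'
import cv2
t=cv2.imread("pics/w7.png")
cv2.imwrite("pics/w7z.png",cv2.resize(t[110:260,240:400],None,fx=4,fy=4,interpolation=cv2.INTER_CUBIC))
E
```

```text
False
 d -8.0 e 0.0 z 269.02 F u -0.5 v 0.8 z -0.8 wid 0.166 t 18.15
False
 d -25.5 e -0.0 z 269.20 F u 0.2 v -0.1 z -1.7 wid 0.163 t 18.73
False
 d -25.6 e 0.0 z 309.61 F u 1.3 v 0.6 z -1.5 wid 0.167 t 19.75
False
 d -25.4 e 0.0 z 329.92 F u 0.1 v 0.1 z -2.1 wid 0.163 t 20.10
```

View pics/w7z.png

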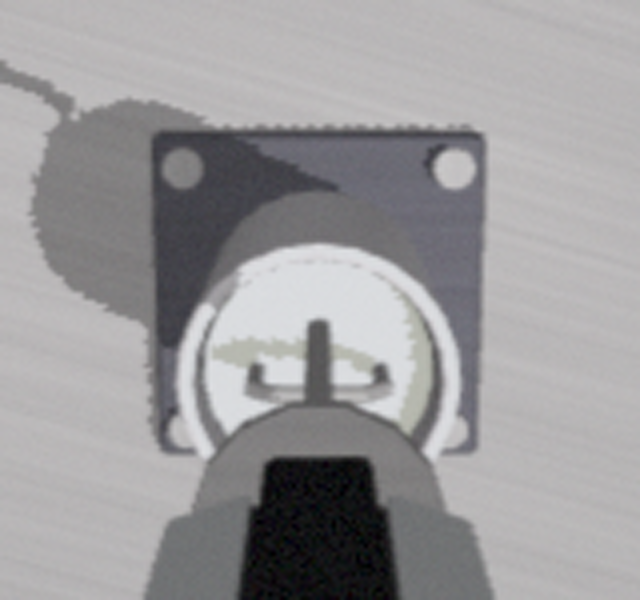

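View pics/s7.png

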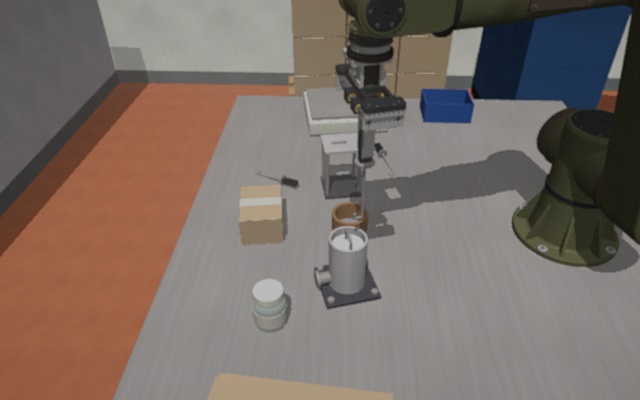

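```bash
python3 - <<'E' 2>&1 | grep -v Gimbal
from g import *
o=ori(.178)
bot.move_to((554.2,-170.1,330),o); bot.sleep(.15)
st(); print(sensors.read_tcp_pos())
print(bot.movel((554.2,-170.1,300),o,feed=80,guard=5),sensors.read_tcp_pos())
save("w8","wrist")
E
python3 - <<'E'
import cv2
t=cv2.imread("pics/w8.png")
cv2.imwrite("pics/w8z.png",cv2.resize(t[110:260,240:400],None,fx=4,fy=4,interpolation=cv2.INTER_CUBIC))
E
```

```text
d -87.2 e -356.3 z 330.07 F u 0.1 v 0.4 z -1.6 wid 0.172 t 21.71
[ 554.45678861 -169.03474119  330.06843415]
False [ 554.24315257 -170.03783887  300.14168847]
```

View pics/w8z.png

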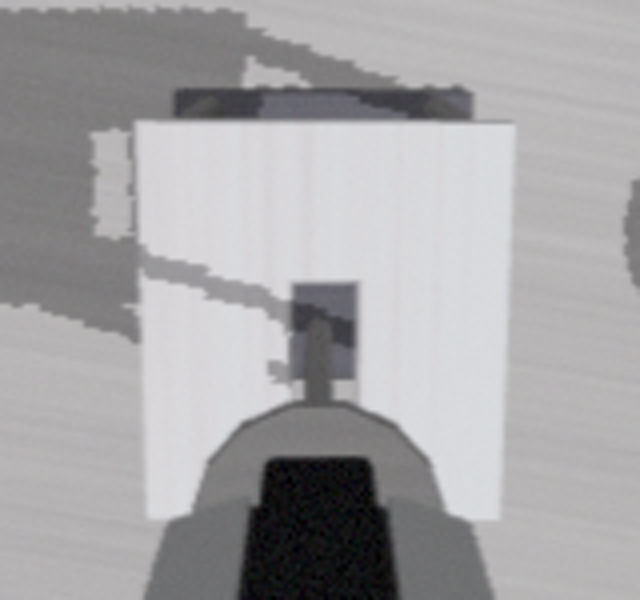

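```bash
python3 - <<'E' 2>&1 | grep -v Gimbal
from g import *
o=ori(.175)
bot.movel((553.9,-168.6,298),o,feed=60)
for z,fd,g in ((270,60,5),(175,90,5),(166,40,4),(160.5,10,3)):
    r=bot.movel((553.9,-168.6,z),o,feed=fd,guard=g); print(r,sensors.read_tcp_pos(),sensors.read_contact_force(),sensors.read_clock(),flush=True)
    if r: break
save("w9","wrist");save("s9","side")
E
python3 - <<'E'
import cv2
t=cv2.imread("pics/s9.png")
cv2.imwrite("pics/s9z.png",cv2.resize(t[90:210,290:400],None,fx=5,fy=5,interpolation=cv2.INTER_CUBIC))
E
```

```text
False [ 553.93312338 -168.65781221  270.09661985] [-0.1910649   0.38789859 -0.31570278] 23.15
False [ 554.16580537 -168.67037669  175.64484277] [ 0.38492958 -0.06254748 -1.50231388] 24.3583
False [ 553.80233204 -168.58184162  165.75118879] [ 0.57025403 -0.33745961 -1.39019045] 24.7333
True [ 554.00810626 -168.6337172   162.98974246] [-0.34271217  0.35663917  4.66988857] 25.1333
```

View pics/s9z.png

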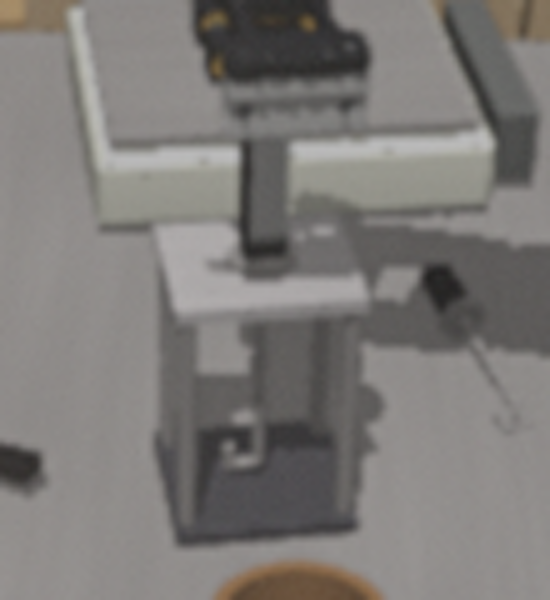

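View pics/w9.png

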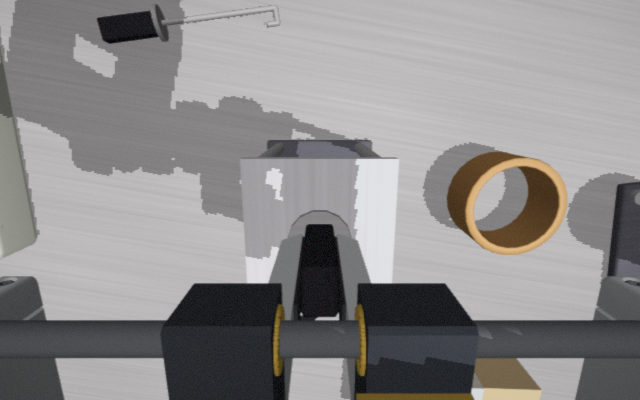

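Collar contact came at z = 162.99, the same height as at pick-up, and the hook is in the slot. I'll release and back away straight up.

```bash
python3 - <<'E' 2>&1 | grep -v Gimbal
from g import *
eoat.set_gripper(0.5); bot.sleep(.1)
st()
eoat.set_gripper(1.0)
bot.movel((553.9,-168.6,250),None,feed=90,guard=8)
bot.movel((553.9,-168.6,330),None,feed=150)
st(); save("w10","wrist")
j=sensors.read_joint_pos(); j[0]=-1.0; bot.move_joints(j)
bot.sleep(.3); save("t10","top");save("s10","side"); st()
E
python3 - <<'E'
import cv2,numpy as np
t=cv2.imread("pics/t10.png");s=cv2.imread("pics/s10.png")
r=lambda i,f:cv2.resize(i,None,fx=f,fy=f,interpolation=cv2.INTER_CUBIC)
a=r(t[190:280,220:310],4.4); b=r(t[190:280,370:460],4.4)
c=r(s[110:210,290:390],4)[:396,:396]; d=r(s[210:310,300:400],4)[:396,:396]
f=lambda x:cv2.resize(x,(290,290))
cv2.imwrite("pics/fin.png",np.vstack([np.hstack([f(a),f(b)]),np.hstack([f(c),f(d)])]))
E
```

```text
d -87.8 e -355.5 z 162.20 F u 0.2 v 0.6 z 0.6 wid 0.501 t 26.00
 d -87.8 e -355.6 z 328.83 F u -0.6 v 0.1 z 0.4 wid 0.998 t 28.68
 d -373.8 e -581.6 z 328.54 F u 0.5 v -0.1 z 0.0 wid 1.000 t 30.49
```

View pics/fin.png

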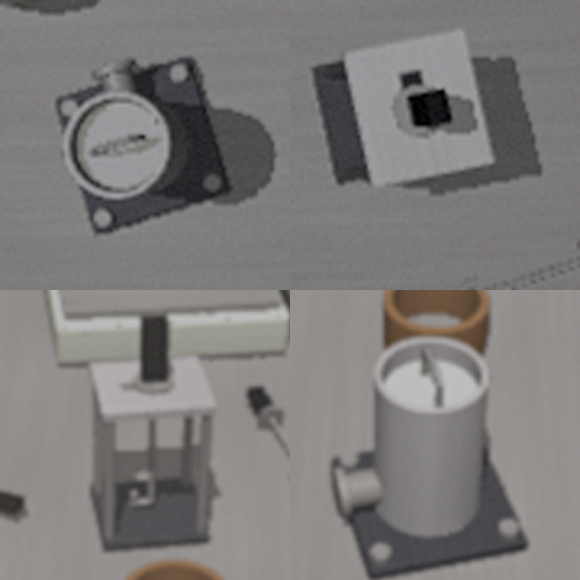

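View pics/t10.png

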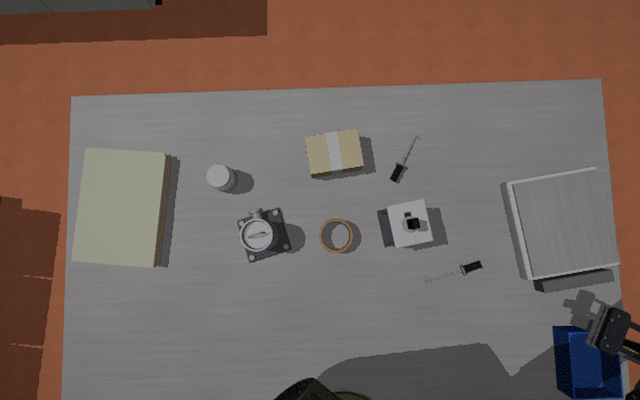

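View pics/w10.png

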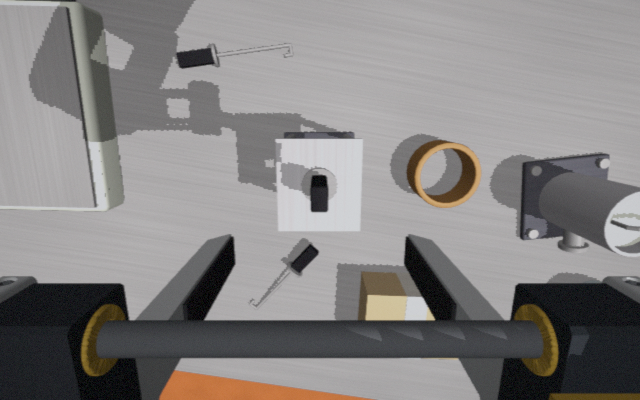

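```bash
python3 -c "
from cell import *
print(sign_off(), sensors.read_clock())"
```

```text
the job is handed in; nothing more can be done
the job is handed in; nothing more can be done
```

The piston is drawn up to its stop, the hook hangs back in its stand, and the job was handed in at about 30.5 s on the robot's clock, with the gripper clear of everything.

- **Finding the piston:** I took the large hook from the stand and turned it to line up with the cylinder. I felt the piston face about 87 mm below the bore mouth. My camera estimate of about 96 mm disagreed, so I went by the touch.
- **Pulling it up:** The hook went under the bar, and contact came 19 mm above the face, as expected. I drew the piston up until the force guard tripped at the stop, 70 mm above where the hook first caught the bar. All moves in the bore were force-guarded; the highest tip force I read was about 5 N, and the guard at the stop was set to a 10 N change. I did not log the peak at the stop itself.
- **Putting the hook back:** I unhooked without touching the piston again. I lowered the hook through the slot about 1.5 mm sideways of where I picked it up, because a picture showed it off-centre. The collar landed at the same height as at pick-up.
- **Last pictures:** The piston is up near the mouth, and the hook is upright in the slot with its collar on the plate, foot to the stand's +x. By eye, the carton, tape roll and jar are where they started, and so are the two small hooks.

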